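# Pack the jeweller's finishing kit into its till

### The job

Clear the finishing kit off the jeweller's bench: pack the oilstone block, the amber flux jar and the red rouge bar side by side into the narrow brass-cornered wooden till, all three standing upright with their undersides flat on its floor. They only just fit in one row, so leave room for the last; set the glass jar down gently, never tip it, and leave the dropper bottle, hammer and brush pot where they are.

Things in the scene. Friction and masses are not known exactly. Their poses are not given: they have to be found in the camera images.
- till: Narrow open wooden box (dark walls, pale floor, brass corners) screwed to the bench, its place varies. Outside 71 (its x) x 236 (its y) x 32 mm high, inside 57 (x) x 222 (y) x 26 mm deep, walls 7 mm, floor 6 mm thick. Origin: centre of its underside, on the bench top (z up). Its own y axis is its long side.
- till_floor (a point): Centre of the till's inner floor, 6 mm above the bench, axes as the till's.
- oilstone: Sharpening stone: pale wooden block with a grey stone on top, one rigid box 50 (its x) x 120 (its y) x 60 mm high, about 0.4 to 0.75 kg. Origin: centre of its underside, z up. Can be gripped across its x sides; to fit, its y must lie along the till's y.
- jar: Glass flux jar, amber with a paper band and black cap, standing: body 52 mm in diameter up to 60 mm, cap 46 mm in diameter up to 78 mm high, about 0.2 kg. Origin: centre of its underside, z up.
- rouge: Standing bar of red polishing rouge, lower 30 mm wrapped in white paper: box 48 (its x) x 42 (its y) x 74 mm high, about 0.3 kg. Origin: centre of its underside, z up. Intended with its y along the till's y (42 mm of the row).
- dropper: Bystander: small amber dropper bottle, 42 mm in diameter, 92 mm high. Origin: centre of its underside.
- hammer: Bystander: hammer lying on the bench along its own x, handle to -x.
- pot: Bystander: blue ceramic brush pot, 72 mm in diameter, 85 mm high, brushes up to 200 mm high. Origin: centre of its underside.

How it is judged:
By the outcome, as a careful person would: the job done as asked, in the order asked, and still so for the second after the job is handed in, with the robot touching nothing.
It also fails if it takes over 72 s, if anything falls off the work surface, if the arm or the gripper's body presses on something with over 40 N, if the wrist force passes 120 N, or if a joint passes its speed limit or range.

### The arm

A 6-joint arm with a two-finger parallel gripper is mounted at the origin on the work surface. World frame = base frame: x ahead of the robot, y to its left, z up, the work surface at z = 0. Lengths are in mm, angles in degrees, forces in N, time in s.
With the tool pointing down it reaches from about 350 to 850 mm from the base axis. Payload 8.1 kg.
Tool frame: the origin (TCP) lies on the centre line of the jaws, within the pads' length; the fingertips stand 14 mm ahead of it and the grasp point (between the pads) lies 5 mm behind it; z points along the fingers, y is the line along which they close (so a half turn about z gives the same grasp; the last joint's range is limited). The gripper opens to 85 mm and grips with 20 to 120 N. Pads are 22 mm wide; open, the fingers measure 114 mm over their backs; the gripper's body (76 mm by 85 mm) begins 54 mm behind the grasp point. The pads swing forward as they close: fully open they stand 13 mm farther back than shut.
Start: joints at [58.992, 7.471, 85.268, -0, 87.261, -4.893], TCP at [264.089, 538.76, 210.292] pointing down, gripper open.
Joint ranges: [-169.43, 169.43], [-51.17, 129.36], [1.28, 143.12], [-76.62, 256.62], [0, 156.53], [-152.29, 152.29]. Speed limits (degrees/s): [136.94, 136.94, 159.86, 180, 180, 180].

### API

Orientations are given as [roll, pitch, yaw] about the fixed x, y, z axes, in that order (R = Rz(yaw) Ry(pitch) Rx(roll)).
In Python, from bench import sense, snapshot, camera_info, hand_in gives the robot as it stands. The module is installed in compiled form; this text tells all that it offers.
- The arm moves only by the tool apply_moves, never from a script. Its argument "deltas" is a list of rows, each a list of 7 numbers: the shift along the tool's x, y, z scaled (see below), then the turn, a rotation vector about the tool's x, y, z scaled (see below), then the opening, from 0 (shut) to 1 (fully open). In form: [[dx, dy, dz, ax, ay, az, claw], ...]. A call has 1 to 8 rows; each row shifts and turns the commanded pose from where the row before left it, along the tool's axes as they then stand; what a row does not reach is not made up. The controller multiplies each number of a shift by 0.03 m and each number of a turn by 0.08 rad. A row lasts 1/8 s, in which the tool goes at most 62.5 mm and 10.7 degrees, less where a joint would pass 70% of its speed; a pose out of reach is approached as far as the arm can. A call with a number of a shift or a turn outside -1 to 1 is refused whole. A call with a gripper value outside its range is refused whole. The fingers move at their own pace and stop on an object; "grip_force" is the grip in N (left out, the last holds). Time passes only in rows, so rows that do not move let the fingers close. It gives the time, the measured TCP pose, the force, the opening and the grip force at its end, in the units of the state.
- sense(): the state, without advancing time (a new reading comes with each control period).
- snapshot(name): name is "side" or "top" or "wrist"; returns the picture (400x640x3 uint8, red, green, blue); there is no depth.
- camera_info(name): a dict with "vertical_fov" (degrees; the focal length in pixels is half the picture's height over the tangent of half this angle, whatever the lens; pixels are square), "cx", "cy" (the principal point, pixels), "k1" (the pictures are not rectified: a ray, as slopes to the right and down, at radius r is drawn at 1 + k1 r^2 times it, then the intrinsics apply), "origin" and "rotation" of the camera in the world; the wrist camera has in their place "tool_from_camera" (4x4, takes a point from camera to tool coordinates, whose origin is the TCP and whose axes are the flange's). Camera axes: x right, y up, looking along -z (the intrinsics and any distortion apply to the point x, -y, -z); pixel columns grow to the right and rows downward; lengths in mm; the calibration is good to about 2 mm. A picture is of the moment at which its call begins: read the wrist's pose just before it. camera_info takes no time and is no camera call.
- hand_in(): hands the job in; it is judged then, once.
The state is a dict: "time": time; "joint_pos": joint angles; "qd": joint speeds; "joint_efforts": joint torques, N m; "tool_pos": TCP position; "tcp_rot": TCP orientation; "ft_force": force on the tool from outside, world axes, zero at the start; "wrist_torque": the same for the moment, N m; "finger_gap": finger opening in mm; "grip_force": force on a finger pad.
Only numpy, scipy, OpenCV 4.12 (cv2) and the standard library are available. Lean on these libraries where they do the work, as an engineer would, in place of code of your own. Each camera call takes 0.05 s, during which the arm holds its last target. There are 200 camera calls.

## Working session

There is one attempt and no reset: what is moved stays moved. The work goes in short steps, Python scripts to look and compute and a tool call to move; the robot and the scene stay as the last step left them, time stands still between calls to the robot, and variables do not carry over. Pictures are saved under pics/ and viewed, at most 10 in all, crops included, and the job is handed in when it is done.

Besides the shell and the picture viewer there is one more tool, called as name([rows], argument=value, ...), one row to a line, values as JSON. apply_moves: Moves the arm, as the interface text tells. Its arguments: {"type":"object","properties":{"deltas":{"type":"array"},"grip_force":{"type":"number"}},"required":["deltas"]}

```bash
mkdir -p pics
python3 - <<'E'
from bench import *
import cv2
print(sense())
for n in("top","side"):
    cv2.imwrite(f"pics/{n}0.png",snapshot(n)[:,:,::-1]);print(n,camera_info(n))
print(camera_info("wrist"))
E
```

```text
{'time': 0.0, 'joint_pos': array([ 5.89899471e+01,  7.51417845e+00,  8.53305396e+01, -1.71498953e-04,
        8.72611423e+01, -4.89381837e+00]), 'qd': array([-0.03682198, -0.05502557,  0.02554269, -0.0987442 ,  0.13832407,
       -0.11397388]), 'joint_efforts': array([-6.10980387e-04, -5.69402218e+01, -5.00549912e+01, -2.76576366e-04,
        1.49273558e-02, -4.01182865e-05]), 'tool_pos': array([263.79736457, 538.23697577, 209.24207816]), 'tcp_rot': array([-1.79894511e+02, -8.86021568e-03,  1.53883766e+02]), 'ft_force': array([ 0.38689502, -0.59079746,  1.06305272]), 'wrist_torque': array([0.05622119, 0.02169992, 0.02755446]), 'grip_force': 0.0, 'finger_gap': 85.37766546303929}
top {'vertical_fov': 46.51762723781356, 'cx': 323.8516329552748, 'cy': 194.05749255189733, 'k1': 0.026192053280703044, 'origin': array([ 396.19313709,   34.34198127, 1408.78678344]), 'rotation': array([  7.35920898,   1.27540994, -90.55700069])}
side {'vertical_fov': 45.406568323548676, 'cx': 314.90164815501896, 'cy': 190.58622307850206, 'k1': -0.052237629387359215, 'origin': array([ 353.05392705, -809.8206792 ,  943.92681329]), 'rotation': array([ 44.23738049,   0.61520151, -13.3464545 ])}
{'vertical_fov': 69.37955877951035, 'cx': 319.255997857718, 'cy': 199.70168299575087, 'k1': 0.009112533798974526, 'tool_from_camera': array([[-2.77466664e-04,  9.45596107e-01,  3.25342783e-01,
         8.41280230e+01],
       [ 9.99999923e-01,  3.52567891e-04, -1.71880815e-04,
        -2.35954495e-01],
       [-2.77235248e-04,  3.25342710e-01, -9.45596132e-01,
        -1.63335424e+02],
       [ 0.00000000e+00,  0.00000000e+00,  0.00000000e+00,
         1.00000000e+00]])}
```

View pics/top0.png

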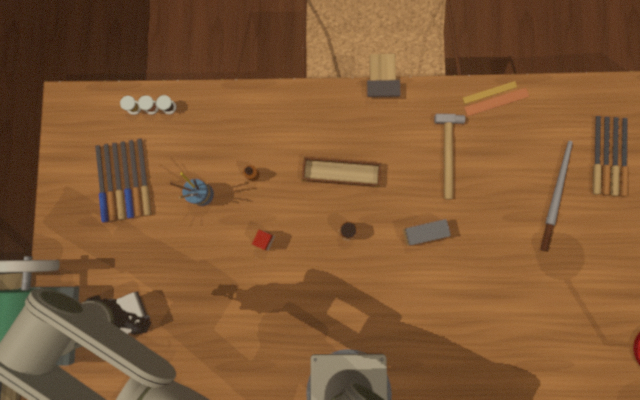

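View pics/side0.png

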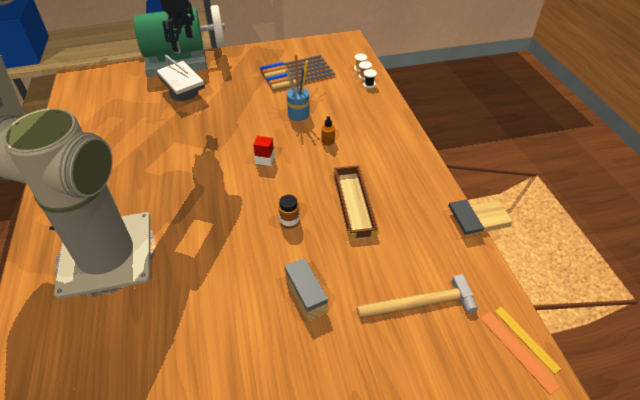

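```bash
cat > h.py <<'E'
from bench import *
import numpy as np,cv2
from scipy.spatial.transform import Rotation as R
def cam(n,s=None):
    i=camera_info(n)
    f=200/np.tan(np.radians(i["vertical_fov"]/2))
    if n=="wrist":
        s=s or sense()
        Rt=R.from_euler("xyz",s["tcp_rot"],degrees=True).as_matrix();T=i["tool_from_camera"]
        M=Rt@T[:3,:3];o=Rt@T[:3,3]+s["tool_pos"]
    else: M=R.from_euler("xyz",i["rotation"],degrees=True).as_matrix();o=i["origin"]
    return f,i["cx"],i["cy"],i["k1"],M,o
def ray(c,p,z):
    f,cx,cy,k,M,o=c
    d=np.array([(p[0]-cx)/f,(p[1]-cy)/f]);u=d.copy()
    for _ in range(20):u=d/(1+k*(u@u))
    w=M@np.array([u[0],-u[1],-1]);return o+w*(z-o[2])/w[2]
def proj(c,P):
    f,cx,cy,k,M,o=c
    q=(np.asarray(P,float)-o)@M;u=np.stack([q[...,0],-q[...,1]],-1)/-q[...,2:3]
    u=u*(1+k*(u**2).sum(-1,keepdims=True));return u*f+[cx,cy]
def go(pos,yaw):
    "shift in tool units (30mm) and turn units needed"
    s=sense();Rt=R.from_euler("xyz",s["tcp_rot"],degrees=True)
    G=R.from_euler("xyz",[180,0,yaw],degrees=True)
    print("shift",np.round(Rt.inv().apply(np.array(pos)-s["tool_pos"])/30,2),"turn",np.round((Rt.inv()*G).as_rotvec()/.08,2))
E
python3 - <<'E'
from h import *
c=cam("top")
for n,p,z in[("till",(342,172),32),("oil",(428,233),60),("jar",(348,230),78),("rouge",(262,240),74),("drop",(250,173),92),("pot",(198,191),85)]:print(n,ray(c,p,z).round())
im=cv2.imread("pics/top0.png")[130:270,230:470]
cv2.imwrite("pics/c1.png",cv2.resize(im,None,fx=3.3,fy=3.3,interpolation=2))
go([520,0,400],0);go([520,0,400],180)
E
```

```text
till [640.   8.  32.]
oil [ 454. -236.   60.]
jar [464.  -6.  78.]
rouge [439. 241.  74.]
drop [630. 274.  92.]
pot [581. 425.  85.]
shift [-15.57 -12.36  -6.34] turn [-1.000e-02  3.000e-02  3.357e+01]
shift [-15.57 -12.36  -6.34] turn [-0.02 -0.01 -5.7 ]
```

View pics/c1.png

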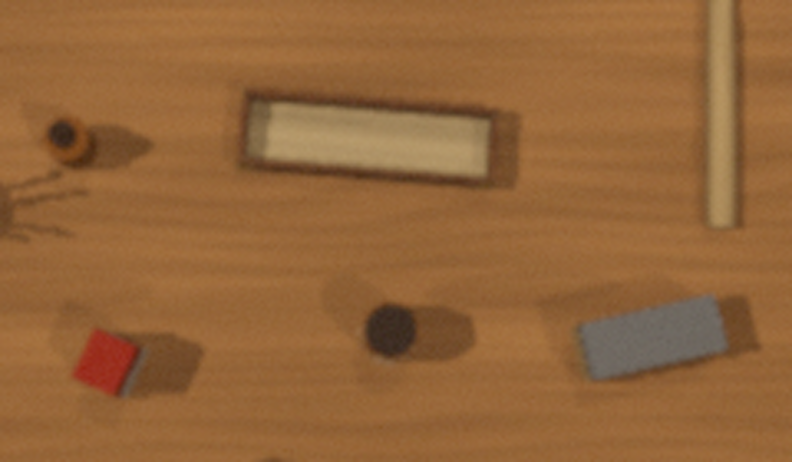

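```bash
python3 -c "
from h import *
go([480,60,300],90)"
```

```text
shift [-13.49 -11.15  -3.01] turn [-2.000e-02  1.000e-02  1.394e+01]
```

apply_moves([
  [-1,-0.8,-0.25,0,0,0,1],
  [-1,-0.8,-0.25,0,0,0,1],
  [-1,-0.8,-0.25,0,0,0,1],
  [-1,-0.8,-0.25,0,0,0,1],
  [-1,-0.8,-0.25,0,0,0,1],
  [-1,-0.8,-0.25,0,0,0,1],
  [-1,-0.8,-0.25,0,0,0,1],
  [-1,-0.8,-0.25,0,0,0,1],
])

```text
time: 1.1
tool_pos: [395.2, 259.5, 270.1]
tcp_rot: [-180.0, -0.0, 153.9]
ft_force: [0.3, 0.1, 0.2]
finger_gap: 85.8
grip_force: 0.0
```

apply_moves([
  [-1,-0.8,-0.2,0,0,0,1],
  [-1,-0.8,-0.2,0,0,0,1],
  [-1,-0.8,-0.2,0,0,0,1],
  [-1,-0.8,-0.2,0,0,0,1],
  [-1,-0.8,-0.2,0,0,0,1],
  [-0.5,-0.7,0,0,0,1,1],
  [0,0,0,0,0,1,1],
  [0,0,0,0,0,1,1],
])

```text
time: 2.1
tool_pos: [481.0, 61.0, 299.8]
tcp_rot: [-180.0, -0.0, 139.9]
ft_force: [-0.3, -0.1, 0.9]
finger_gap: 85.7
grip_force: 0.0
```

apply_moves([
  [0,0,0,0,0,1,1],
  [0,0,0,0,0,1,1],
  [0,0,0,0,0,1,1],
  [0,0,0,0,0,1,1],
  [0,0,0,0,0,1,1],
  [0,0,0,0,0,1,1],
  [0,0,0,0,0,1,1],
  [0,0,0,0,0,1,1],
])

```text
time: 3.1
tool_pos: [480.9, 61.5, 299.8]
tcp_rot: [-179.9, -0.0, 103.3]
ft_force: [-0.1, 0.0, -0.7]
finger_gap: 85.5
grip_force: 0.0
```

apply_moves([
  [0,0,0,0,0,1,1],
  [0,0,0,0,0,1,1],
  [0,0,0,0,0,0.94,1],
  [0,0,0,0,0,0,1],
  [0,0,0,0,0,0,1],
])

```text
time: 3.72
tool_pos: [481.1, 61.5, 300.0]
tcp_rot: [-180.0, 0.0, 90.1]
ft_force: [0.1, 0.5, -0.1]
finger_gap: 85.8
grip_force: 0.0
```

Run:
```python
from h import *
s=sense();print(s);np.save("s1.npy",s,allow_pickle=True)
cv2.imwrite("pics/w1.png",snapshot("wrist")[:,:,::-1])
```

```text
{'time': 3.725, 'joint_pos': array([ 1.22164820e+00, -1.16199458e+01,  9.46292438e+01, -9.47976925e-04,
        9.70155953e+01,  1.13912159e+00]), 'qd': array([ 0.0294439 , -0.07784197, -0.05924654, -0.10104437, -0.02776953,
        0.3210855 ]), 'joint_efforts': array([-9.10903000e-04, -4.01069212e+01, -5.06880176e+01, -2.14617212e-04,
        4.83503405e-03,  4.04413801e-02]), 'tool_pos': array([481.07078772,  61.46414537, 300.04669877]), 'tcp_rot': array([-1.79975130e+02,  1.43562536e-03,  9.00824113e+01]), 'ft_force': array([ 0.10143022,  0.49131828, -0.05439056]), 'wrist_torque': array([ 0.01316673, -0.02700974,  0.02705589]), 'grip_force': 0.0, 'finger_gap': 85.7744663362894}
```

View pics/w1.png

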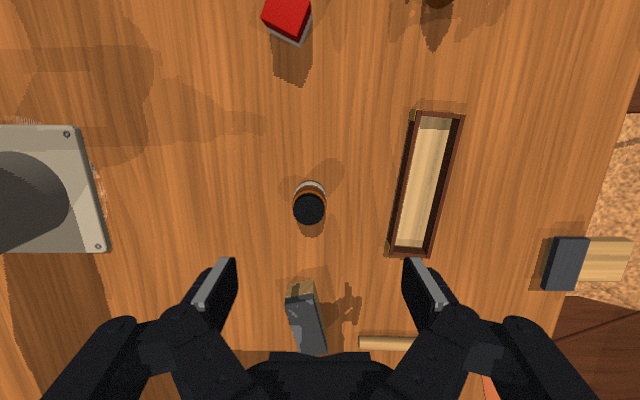

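Run:
```python
import cv2
im=cv2.imread("pics/w1.png")[95:361,280:474]
cv2.imwrite("pics/c2.png",cv2.resize(im,None,fx=2.25,fy=2.25,interpolation=2))
```

```text
(no output)
```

View pics/c2.png

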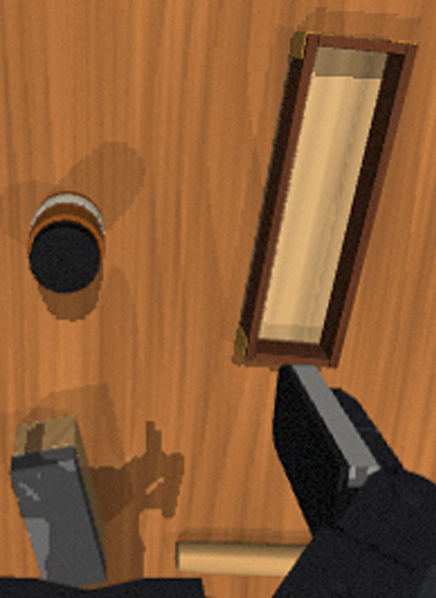

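```bash
cat >> h.py <<'E'
from scipy.optimize import least_squares
def fit(c,P,px,g):
    P=np.array(P,float);px=np.array(px,float)
    def f(v):
        a=np.radians(v[2]);W=P.copy();W[:,0]=v[0]+np.cos(a)*P[:,0]-np.sin(a)*P[:,1];W[:,1]=v[1]+np.sin(a)*P[:,0]+np.cos(a)*P[:,1]
        return (proj(c,W)-px).ravel()
    r=least_squares(f,g);return r.x.round(1),r.fun.round(1)
E
python3 - <<'E'
from h import *
s=np.load("s1.npy",allow_pickle=True).item();c=cam("wrist",s)
k=lambda p:[280+p[0]/2.25-.25,95+p[1]/2.25-.25]
print(fit(c,[[-35.5,118,32],[35.5,118,32],[35.5,-118,32],[-35.5,-118,32]],[k(p) for p in[(307,34),(416,44),(337,367),(247,362)]],[640,8,0]))
print(fit(c,[[-25,60,60],[25,60,60],[25,-60,60],[25,60,0]],[k(p) for p in[(13,466),(75,459),(105,580),(74,415)]],[454,-236,0]))
print("jar",ray(c,k((67,257)),78))
t=cam("top");q=lambda p:[230+p[0]/3.3-.35,130+p[1]/3.3-.35]
print(fit(t,[[-35.5,118,32],[35.5,118,32],[35.5,-118,32],[-35.5,-118,32]],[q(p) for p in[(240,165),(247,92),(496,110),(492,185)]],[640,8,0]))
print(fit(t,[[-25,60,60],[25,60,60],[25,-60,60],[-25,-60,60]],[q(p) for p in[(592,380),(579,324),(713,295),(728,350)]],[454,-236,0]))
print("jar",ray(t,q((391,331)),78))
print(fit(t,[[-24,21,74],[24,21,74],[24,-21,74],[-24,-21,74]],[q(p) for p in[(73,380),(96,329),(142,346),(120,396)]],[439,241,0]))
print(fit(c,[[-24,21,74],[24,21,74],[24,-21,74],[-24,-21,74]],[q(p) for p in[(73,380),(96,329),(142,346),(120,396)]],[439,241,0]))
E
```

```text
(array([643.5,  12. ,  -4.8]), array([-0.4, -0.2,  0.4, -0.3,  0.8,  0.8, -0.8, -0.1]))
(array([ 457.8, -231.6,   10.8]), array([-1.3,  1.2,  0.3, -0.3, -0.2,  0.7,  1.4, -1.6]))
jar [466.87711609  -1.25559088  78.        ]
(array([642.2,  10.3,  -5.2]), array([-1.3,  0.4, -1.3, -0.6,  1.5, -0.2,  1.1,  0.4]))
(array([ 457.5, -234.3,   11.8]), array([ 0.1,  0. , -0.1, -0. ,  0.1, -0.2, -0.1,  0.2]))
jar [464.29807686  -5.96734119  78.        ]
(array([439.8, 239.9, -22.1]), array([ 0.6, -0.1,  0. , -0.3, -0.4, -0.1, -0.1,  0.5]))
(array([395.6, -52.8,  66.2]), array([-8. ,  3.4, -4.3, -7.9,  8.6, -2.5,  3.8,  8.4]))
```

apply_moves([
  [-1,-0.1,0,0,0,0,1],
  [-1,-0.1,0,0,0,0,1],
  [-1,-0.1,0,0,0,0,1],
  [-1,-0.1,0,0,0,0,1],
  [-1,-0.1,0,0,0,0,1],
  [0,0,0,0,0,0,1],
])

```text
time: 4.53
tool_pos: [465.9, -90.1, 300.2]
tcp_rot: [-180.0, 0.0, 89.9]
ft_force: [0.2, 0.2, -0.5]
finger_gap: 85.3
grip_force: 0.0
```

Run:
```python
from h import *
s=sense();print(s["time"],s["tool_pos"],np.abs(s["qd"]).max());np.save("s2.npy",s,allow_pickle=True)
im=snapshot("wrist")[:,:,::-1];cv2.imwrite("pics/w2.png",im)
c=cam("wrist",s);print(proj(c,[[457,-232,60],[467,-3,78],[643,12,32]]))
cv2.imwrite("pics/c3.png",cv2.resize(im[20:320,250:480],None,fx=2,fy=2,interpolation=2))
```

```text
4.525 [465.86885735 -90.06490414 300.18405539] 2.347380088771602
[[314.06099957 251.90467826]
 [320.26932686  97.42799194]
 [447.10500572  85.71550442]]
```

View pics/c3.png

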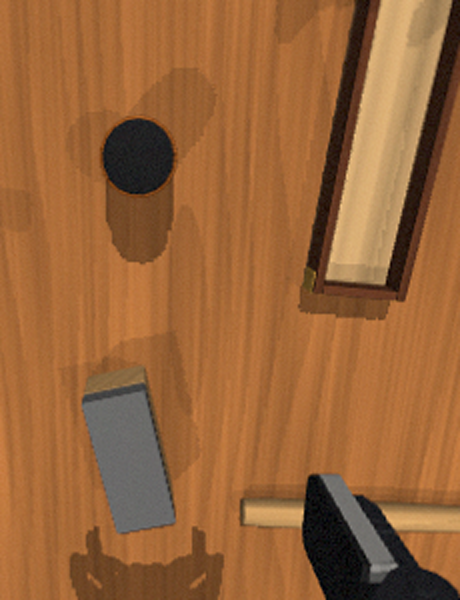

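Run:
```python
from h import *
s=np.load("s2.npy",allow_pickle=True).item();c=cam("wrist",s)
k=lambda p:[250+p[0]/2-.25,20+p[1]/2-.25]
print(fit(c,[[-25,60,60],[25,60,60],[25,-60,60],[-25,-60,60],[25,60,0]],[k(p) for p in[(82,404),(147,388),(175,522),(119,534),(145,366)]],[454,-236,0]))
print("jar",ray(c,k((138.5,156)),78))
for p in[(315,292),(404,300)]: print(ray(c,k(p),32))
a=np.radians(-4.8);print([np.array([643.5,12])+[np.cos(a)*x+np.sin(a)*118,np.sin(a)*x-np.cos(a)*118] for x in(-35.5,35.5)])
go([458,-234,130],101)
```

```text
(array([ 459.1, -233. ,   12.2]), array([-0.1, -0.5, -0.4,  1. ,  1.1,  0.6, -0.7,  0.1,  0.2, -1.2]))
jar [465.40415374  -3.37693548  78.        ]
[ 598.91298049 -100.58907504   32.        ]
[ 667.08817016 -106.98732945   32.        ]
[array([ 598.25051798, -102.61559395]), array([ 669.00151099, -108.55672083])]
shift [-4.83 -0.26  5.67] turn [-0.   -0.   -2.42]
```

apply_moves([
  [-0.955,-0.05,1,0,0,0,1],
  [-0.955,-0.05,1,0,0,0,1],
  [-0.955,-0.05,1,0,0,0,1],
  [-0.955,-0.05,1,0,0,0,1],
  [-0.955,-0.05,1,0,0,0,1],
  [0,0,0.4,0,0,-0.88,1],
  [0,0,0.4,0,0,-0.88,1],
  [0,0,0.2,0,0,-0.88,1],
], grip_force=60)

```text
time: 5.58
tool_pos: [458.7, -230.4, 119.3]
tcp_rot: [-180.0, -0.1, 102.3]
ft_force: [0.3, -0.6, 0.8]
finger_gap: 85.5
grip_force: 0.0
```

apply_moves([
  [0,0,0.8,0,0,0,1],
  [0,0,0.8,0,0,0,1],
  [0,0,0.6,0,0,0,1],
  [0,0,0.3,0,0,0,1],
  [0,0,0,0,0,0,1],
])

```text
time: 6.2
tool_pos: [458.4, -231.3, 44.9]
tcp_rot: [-180.0, -0.0, 102.1]
ft_force: [-1.0, 0.0, -0.4]
finger_gap: 85.3
grip_force: 0.0
```

apply_moves([
  [0,0,0,0,0,0,0.3],
  [0,0,0,0,0,0,0.3],
  [0,0,0,0,0,0,0.3],
  [0,0,0,0,0,0,0.3],
  [0,0,0,0,0,0,0.3],
], grip_force=60)

```text
time: 6.82
tool_pos: [458.6, -231.8, 45.4]
tcp_rot: [180.0, 0.0, 102.1]
ft_force: [0.6, 0.0, 0.9]
finger_gap: 26.0
grip_force: 0.0
```

```bash
python3 -c "
from h import *
a=np.radians(-4.9)
def T(y):return np.array([643-np.sin(a)*y,12.7+np.cos(a)*y])
print(T(-49.5),T(38.5),T(88))
s=sense();print(s['tool_pos'],s['tcp_rot'],s['finger_gap'])
go([*T(-47.5),120],85.1)"
```

```text
[638.7718623  -36.61909216] [646.28855154  51.0592939 ] [650.51668924 100.37838606]
[ 458.61292677 -231.80048379   45.36865491] [1.79996664e+02 5.12436180e-03 1.02087097e+02] 25.964635531631824
shift [ 5.17  7.25 -2.49] turn [0.   0.   3.71]
```

Run:
```python
from h import *
a=snapshot("wrist")[:,:,::-1];b=snapshot("side")[:,:,::-1]
cv2.imwrite("pics/m1.png",np.hstack([cv2.resize(a,(400,250)),cv2.resize(b[210:360,200:440],(400,250))]))
```

```text
(no output)
```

View pics/m1.png

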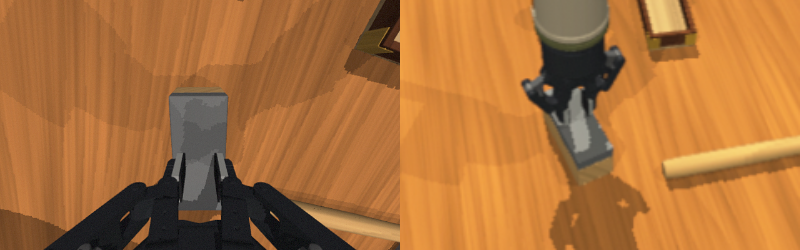

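Run:
```python
from h import *
c=cam("side")
for z in (31,45,60,75,90):print(z,proj(c,[[458.6,-231.8,z]]).round(), ray(c,(308,282),z).round())
P=[[-25,60,60],[25,60,60],[25,-60,60],[-25,-60,60]];a=np.radians(12)
W=np.array([[459+np.cos(a)*x-np.sin(a)*y,-233+np.sin(a)*x+np.cos(a)*y,z] for x,y,z in P]);print(proj(c,W).round());
w=cam("wrist");print(proj(w,W).round())
s=sense();Rt=R.from_euler("xyz",s["tcp_rot"],degrees=True)
for z in(-20,-5,0,14):print(z,proj(w,Rt.apply([[0,-13,z],[0,13,z]])+s["tool_pos"]).round())
import cv2
a=snapshot("wrist")[:,:,::-1][130:350,220:420];b=snapshot("side")[:,:,::-1][200:350,250:400]
cv2.imwrite("pics/m2.png",np.hstack([cv2.resize(a,(400,440),interpolation=2),cv2.resize(b,(400,440),interpolation=2)]))
```

```text
31 [[306. 288.]] [ 467. -218.   31.]
45 [[305. 284.]] [ 466. -227.   45.]
60 [[305. 280.]] [ 464. -237.   60.]
75 [[305. 277.]] [ 462. -247.   75.]
90 [[305. 273.]] [ 460. -257.   90.]
[[284. 265.]
 [305. 257.]
 [328. 298.]
 [307. 307.]]
[[272. 152.]
 [369. 152.]
 [358. 337.]
 [281. 337.]]
-20 [[297. 258.]
 [343. 258.]]
-5 [[298. 245.]
 [341. 245.]]
0 [[299. 241.]
 [340. 241.]]
14 [[300. 232.]
 [339. 232.]]
```

View pics/m2.png

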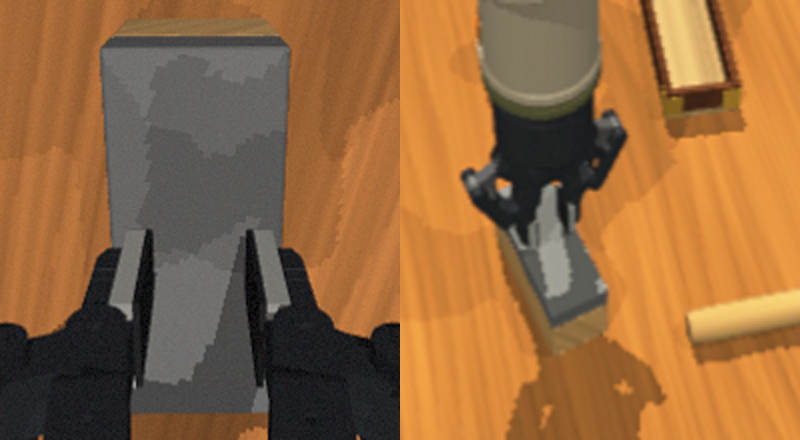

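apply_moves([
  [0,0,0,0,0,0,1],
  [0,0,0,0,0,0,1],
  [0,0,0,0,0,0,1],
  [0,0,0,0,0,0,1],
  [0,0,0.3,0,0,0,1],
  [0,0,0.3,0,0,0,1],
  [0,0,0.2,0,0,0,1],
  [0,0,0,0,0,0,1],
], grip_force=30)

```text
time: 8.02
tool_pos: [457.9, -231.3, 20.3]
tcp_rot: [-179.9, -0.1, 102.1]
ft_force: [-0.4, 0.1, 0.2]
finger_gap: 85.7
grip_force: 0.0
```

apply_moves([
  [0,0,0,0,0,0,0.45],
  [0,0,0,0,0,0,0.45],
  [0,0,0,0,0,0,0.45],
  [0,0,0,0,0,0,0.45],
  [0,0,0,0,0,0,0.45],
])

```text
time: 8.65
tool_pos: [458.7, -232.0, 21.8]
tcp_rot: [180.0, 0.0, 102.1]
ft_force: [-4.1, -0.3, 5.6]
finger_gap: 49.0
grip_force: 32.6
```

apply_moves([
  [0,0,0,0,0,0,1],
  [0,0,0,0,0,0,1],
  [0,0,0,0,0,0,1],
  [0,0,0.15,0,0,0,1],
  [0,0,0.13,0,0,0,1],
  [0,0,0,0,0,0,1],
], grip_force=60)

```text
time: 9.4
tool_pos: [458.1, -231.4, 12.2]
tcp_rot: [-179.9, -0.1, 102.1]
ft_force: [0.7, 0.3, 0.5]
finger_gap: 85.2
grip_force: 0.0
```

apply_moves([
  [0,0,0,0,0,0,0.45],
  [0,0,0,0,0,0,0.45],
  [0,0,0,0,0,0,0.45],
  [0,0,0,0,0,0,0.45],
  [0,0,0,0,0,0,0.45],
])

```text
time: 10.02
tool_pos: [458.8, -232.0, 13.3]
tcp_rot: [180.0, 0.0, 102.1]
ft_force: [-2.6, 1.0, 6.3]
finger_gap: 48.9
grip_force: 64.0
```

Run:
```python
from h import *
s=sense();print({k:np.round(v,1) for k,v in s.items()})
a=snapshot("wrist")[:,:,::-1];b=snapshot("side")[:,:,::-1][200:350,250:400]
cv2.imwrite("pics/m3.png",np.hstack([cv2.resize(a[130:350,220:420],(400,440),interpolation=2),cv2.resize(b,(400,440),interpolation=2)]))
w=cam("wrist")
Rt=R.from_euler("xyz",s["tcp_rot"],degrees=True)
for x in(-11,0,11):
  for z in(-45,-35,-25,-15,0,14):print(x,z,proj(w,Rt.apply([[x,-25,z]])+s["tool_pos"]).round())
```

```text
{'time': np.float64(10.0), 'joint_pos': array([-32.5,   5.3, 109.3,  -0. ,  65.4, -44.6]), 'qd': array([ 0. , -0. , -0. , -0.1, -0. ,  0.1]), 'joint_efforts': array([  0.4, -46.1, -42.4,   0.3,  -0.8,   0. ]), 'tool_pos': array([ 458.8, -232. ,   13.3]), 'tcp_rot': array([180. ,   0. , 102.1]), 'ft_force': array([-2.6,  1. ,  6.3]), 'wrist_torque': array([ 0.1,  0.4, -0. ]), 'grip_force': np.float64(64.0), 'finger_gap': np.float64(48.9)}
-11 -45 [[269. 304.]]
-11 -35 [[272. 291.]]
-11 -25 [[275. 280.]]
-11 -15 [[278. 270.]]
-11 0 [[281. 257.]]
-11 14 [[283. 246.]]
0 -45 [[268. 285.]]
0 -35 [[271. 273.]]
0 -25 [[274. 263.]]
0 -15 [[277. 253.]]
0 0 [[280. 241.]]
0 14 [[283. 232.]]
11 -45 [[267. 265.]]
11 -35 [[270. 254.]]
11 -25 [[273. 245.]]
11 -15 [[276. 236.]]
11 0 [[279. 225.]]
11 14 [[282. 217.]]
```

View pics/m3.png

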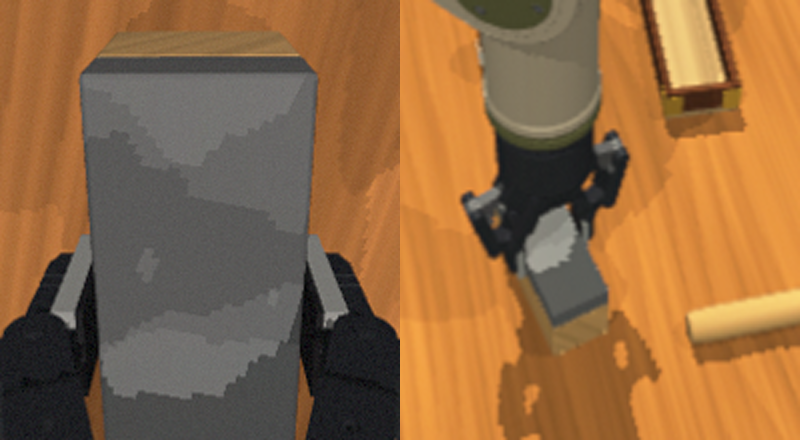

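apply_moves([
  [0,0,-0.4,0,0,0,0.45],
  [0,0,-0.8,0,0,0,0.45],
  [0,0,-0.9,0,0,0,0.45],
  [0,0,-0.9,0,0,0,0.45],
  [0.3,0.4,-0.2,0,0,0,0.45],
])

```text
time: 10.75
tool_pos: [469.4, -221.2, 111.0]
tcp_rot: [179.9, 0.1, 102.0]
ft_force: [0.2, 0.2, -4.5]
finger_gap: 48.6
grip_force: 63.6
```

```bash
python3 -c "
from h import *
s=sense();print(s['tool_pos'],s['ft_force'],s['finger_gap'],s['wrist_torque']);go([639,-33.6,108],85.1)"
```

```text
[ 469.44390709 -221.2286637   111.02788756] [ 0.23663676  0.20428915 -4.50212554] 48.60161162776262 [ 0.00560085 -0.06577872  0.05793515]
shift [4.94 6.83 0.11] turn [0.03 0.02 3.69]
```

apply_moves([
  [0.7,0.97,0,0,0,0,0.45],
  [0.7,0.97,0,0,0,0,0.45],
  [0.7,0.97,0,0,0,0,0.45],
  [0.7,0.97,0,0,0,0,0.45],
  [0.7,0.97,0,0,0,0,0.45],
  [0.7,0.97,0,0,0,0,0.45],
  [0.7,0.97,0,0,0,0.6,0.45],
  [0,0,0,0,0,0.8,0.45],
])

```text
time: 11.75
tool_pos: [637.4, -30.4, 107.0]
tcp_rot: [-179.9, -0.1, 95.7]
ft_force: [-1.2, -0.2, -5.0]
finger_gap: 49.1
grip_force: 64.4
```

apply_moves([
  [0,0,0,0,0,0.8,0.45],
  [0,0,0,0,0,0.8,0.45],
  [0,0,0,0,0,0.68,0.45],
  [0,0,0.7,0,0,0,0.45],
  [0,0,0.3,0,0,0,0.45],
  [0,0,0,0,0,0,0.45],
])

```text
time: 12.5
tool_pos: [635.0, -33.6, 76.1]
tcp_rot: [-179.7, -0.0, 85.3]
ft_force: [-0.5, 0.4, -4.5]
finger_gap: 48.9
grip_force: 64.3
```

Run:
```python
from h import *
s=sense();print({k:np.round(v,1) for k,v in s.items()});np.save("s3.npy",s,allow_pickle=True)
a=snapshot("wrist")[:,:,::-1];cv2.imwrite("pics/w3.png",a)
t=snapshot("top")[:,:,::-1];d=snapshot("side")[:,:,::-1];cv2.imwrite("pics/t3.png",t);cv2.imwrite("pics/d3.png",d)
cv2.imwrite("pics/m4.png",np.hstack([cv2.resize(a[:340,180:460],(420,510),interpolation=2),cv2.resize(d[140:280,290:390],(364,510),interpolation=2)]))
go([639,-33.6,80],85.1)
```

```text
{'time': np.float64(12.5), 'joint_pos': array([-7.6, 18.7, 86.7,  0. , 74.9, -2.9]), 'qd': array([-0.2, -1.4, -1.8, -0. ,  0.7,  0.1]), 'joint_efforts': array([  0.1, -66.6, -49.3,   0. ,  -0.2,  -0. ]), 'tool_pos': array([635. , -33.6,  76.1]), 'tcp_rot': array([-179.7,   -0. ,   85.3]), 'ft_force': array([-0.5,  0.4, -4.5]), 'wrist_torque': array([0., 0., 0.]), 'grip_force': np.float64(64.3), 'finger_gap': np.float64(48.9)}
shift [ 0.02  0.06 -0.03] turn [0.01 0.   0.03]
```

View pics/m4.png

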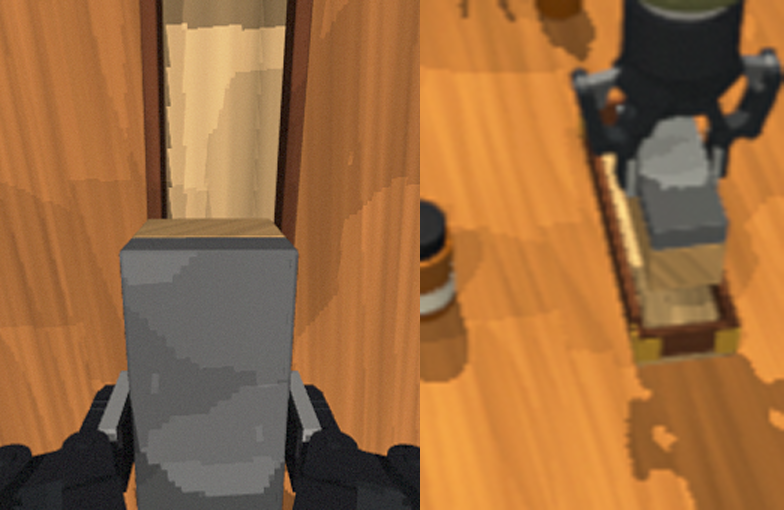

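Run:
```python
from h import *
ss=[sense() for _ in range(5)];print([s["tool_pos"].round(1) for s in ss[:2]],ss[-1]["time"])
s=np.load("s3.npy",allow_pickle=True).item()
s["tool_pos"]=sense()["tool_pos"];s["tcp_rot"]=np.array([180,0,85.2])
c=cam("wrist",s);k=lambda p:(p-[180,0])*1.5
def till(v,P):
    a=np.radians(v[2]);P=np.array(P,float);return np.c_[v[0]+np.cos(a)*P[:,0]-np.sin(a)*P[:,1],v[1]+np.sin(a)*P[:,0]+np.cos(a)*P[:,1],P[:,2]]
for x in(-35.5,-28.5,28.5,35.5):print(x,k(proj(c,till([643,12.7,-4.9],[[x,y,32] for y in(30,60,90)]))).round().tolist())
z=s["tool_pos"][2]-13
o=[s["tool_pos"][0],s["tool_pos"][1]-1.3,-4.8]
print(k(proj(c,till(o,[[-25,60,z],[25,60,z],[-25,60,z+60],[25,60,z+60]]))).round().tolist())
```

```text
[array([637.2, -34.1,  79.2]), array([637.2, -34.1,  79.2])] 12.65
-35.5 [[137.0, 165.0], [133.0, 94.0], [129.0, 15.0]]
-28.5 [[152.0, 165.0], [149.0, 94.0], [146.0, 15.0]]
28.5 [[275.0, 166.0], [279.0, 94.0], [283.0, 15.0]]
35.5 [[290.0, 166.0], [294.0, 94.0], [299.0, 15.0]]
[[148.0, 216.0], [272.0, 216.0], [118.0, 248.0], [302.0, 248.0]]
```

apply_moves([
  [0,0.06,0.6,0,0,0,0.45],
  [0,0,0.5,0,0,0,0.45],
  [0,0,0.2,0,0,0,0.45],
  [0,0,0.15,0,0,0,0.45],
  [0,0,0.15,0,0,0,0.45],
  [0,0,0.12,0,0,0,0.45],
  [0,0,0.12,0,0,0,0.45],
  [0,0,0,0,0,0,0.45],
])

```text
time: 13.65
tool_pos: [638.4, -34.2, 23.4]
tcp_rot: [-180.0, -0.0, 85.2]
ft_force: [-0.2, 1.1, -4.9]
finger_gap: 49.2
grip_force: 64.3
```

apply_moves([
  [0,0,0,0,0,0,0.45],
  [0,0,0,0,0,0,0.45],
])

```text
time: 13.9
tool_pos: [638.9, -34.2, 24.0]
tcp_rot: [180.0, 0.0, 85.2]
ft_force: [-0.0, -0.2, -5.4]
finger_gap: 48.8
grip_force: 64.3
```

apply_moves([
  [-0.05,0,0,0,0,0,0.45],
  [-0.03,0,0,0,0,0,0.45],
  [0,0,0,0,0,0,0.45],
])

```text
time: 14.28
tool_pos: [638.5, -36.5, 23.8]
tcp_rot: [180.0, -0.0, 85.2]
ft_force: [0.4, 1.4, -4.6]
finger_gap: 49.0
grip_force: 64.5
```

apply_moves([
  [-0.03,0,0,0,0,0,0.45],
  [0,0,0,0,0,0,0.45],
])

```text
time: 14.52
tool_pos: [638.6, -36.6, 24.0]
tcp_rot: [180.0, -0.1, 85.2]
ft_force: [0.7, 5.7, -2.3]
finger_gap: 49.1
grip_force: 64.6
```

apply_moves([
  [0.04,0,0,0,0,0,0.45],
  [0,0,0.06,0,0,0,0.45],
  [0,0,0.05,0,0,0,0.45],
  [0,0,0.03,0,0,0,0.45],
  [0,0,0,0,0,0,0.45],
])

```text
time: 15.15
tool_pos: [638.3, -36.4, 19.4]
tcp_rot: [-180.0, 0.0, 85.2]
ft_force: [-1.5, 0.1, -3.5]
finger_gap: 48.9
grip_force: 64.4
```

apply_moves([
  [0,0,0.03,0,0,0,0.45],
  [0,0,0,0,0,0,0.45],
])

```text
time: 15.4
tool_pos: [638.3, -36.4, 19.4]
tcp_rot: [-180.0, 0.0, 85.2]
ft_force: [-5.2, -0.1, 3.8]
finger_gap: 48.9
grip_force: 65.3
```

apply_moves([
  [0,0,0,0,0,0,0.8],
  [0,0,0,0,0,0,1],
  [0,0,0,0,0,0,1],
  [0,0,0,0,0,0,1],
  [0,0,-0.6,0,0,0,1],
  [0,0,-1,0,0,0,1],
  [0,0,-1,0,0,0,1],
  [0,-0.3,-1,0,0,0,1],
])

```text
time: 16.4
tool_pos: [630.1, -35.6, 129.3]
tcp_rot: [179.9, 0.0, 85.2]
ft_force: [0.0, -0.5, 0.3]
finger_gap: 85.8
grip_force: 0.0
```

apply_moves([
  [0.1,-0.9,-0.5,0,0,0,1],
  [0.1,-0.9,-0.4,0,0,0,1],
  [0.1,-0.9,-0.2,0,0,0,1],
  [0.1,-0.9,0,0,0,0,1],
  [0.1,-0.9,0,0,0,0,1],
  [0.1,-0.9,0,0,0,0,1],
  [0,-0.1,0,0,0,0,1],
  [0,0,0,0,0,0,1],
])

```text
time: 17.4
tool_pos: [467.4, -4.0, 160.7]
tcp_rot: [179.9, 0.0, 85.2]
ft_force: [0.7, 0.5, 1.0]
finger_gap: 85.5
grip_force: 0.0
```

```bash
cat >> h.py <<'E'
def blob(n,im,P,thr,r=60):
    "centroid/area of dark blob nearest the projection of P"
    c=cam(n);u,v=proj(c,[P])[0].astype(int);g=im.max(2)
    m=(g<thr).astype(np.uint8);m[:max(0,v-r)]=0;m[v+r:]=0;m[:,:u-r]=0;m[:,u+r:]=0
    k,l,st,ce=cv2.connectedComponentsWithStats(m)
    return (u,v),[(st[i].tolist(),ce[i].round(1).tolist()) for i in range(1,k) if st[i,4]>150]
E
python3 - <<'E'
from h import *
s=sense();print(s["time"],s["tool_pos"],s["tcp_rot"],np.abs(s["qd"]).max())
im=snapshot("wrist");c=cam("wrist",s);cv2.imwrite("pics/w4.png",im[:,:,::-1])
for t in(40,55):print(blob("wrist",im,[466,-3,78],t))
E
```

```text
17.4 [467.40944454  -3.99869822 160.73468459] [1.79874714e+02 7.05987271e-03 8.52248074e+01] 1.4226369767764624
((np.int64(317), np.int64(197)), [([292, 172, 49, 50, 1918], [316.4, 196.5])])
((np.int64(317), np.int64(197)), [([292, 171, 50, 51, 1958], [316.6, 196.4])])
```

Run:
```python
from h import *
s=sense();print(s["tool_pos"],s["tcp_rot"])
s["tool_pos"]=np.array([466.9,-4,160.5]);c=cam("wrist",s)
print(ray(c,(316.5,196.4),78))
```

```text
[467.54231095  -4.05748298 160.49768326] [1.79898685e+02 5.50516967e-03 8.52160229e+01]
[464.50899606  -1.40707888  78.        ]
```

apply_moves([
  [0.06,-0.08,0.5,0,0,0,1],
  [0,0,0.9,0,0,0,1],
  [0,0,0.9,0,0,0,1],
  [0,0,0.9,0,0,0,1],
  [0,0,0.8,0,0,0,1],
  [0,0,0.6,0,0,0,1],
  [0,0,0.35,0,0,0,1],
  [0,0,0,0,0,0,1],
], grip_force=30)

```text
time: 18.45
tool_pos: [463.4, -1.7, 9.8]
tcp_rot: [-179.9, -0.0, 85.2]
ft_force: [-0.0, -0.6, 0.4]
finger_gap: 85.4
grip_force: 0.0
```

apply_moves([
  [0,0,0,0,0,0,0.5],
  [0,0,0,0,0,0,0.5],
  [0,0,0,0,0,0,0.5],
  [0,0,0,0,0,0,0.5],
  [0,0,0,0,0,0,0.5],
])

```text
time: 19.08
tool_pos: [465.4, -2.0, 12.2]
tcp_rot: [179.9, 0.0, 85.2]
ft_force: [-0.9, -0.3, 5.7]
finger_gap: 51.3
grip_force: 31.6
```

apply_moves([
  [0,0,-0.3,0,0,0,0.5],
  [0,0,-0.6,0,0,0,0.5],
  [0,0,-0.8,0,0,0,0.5],
  [0,0,-0.8,0,0,0,0.5],
  [0,0.2,-0.5,0,0,0,0.5],
  [0.2,0.4,0,0,0,0,0.5],
  [0.3,0.7,0,0,0,0,0.5],
  [0.3,0.8,0,0,0,0,0.5],
])

```text
time: 20.08
tool_pos: [529.5, 17.4, 99.6]
tcp_rot: [-179.9, -0.0, 85.2]
ft_force: [-0.4, -1.0, -2.2]
finger_gap: 51.1
grip_force: 32.0
```

apply_moves([
  [0.3,0.8,0,0,0,0,0.5],
  [0.3,0.8,0,0,0,0,0.5],
  [0.3,0.7,0,0,0,0,0.5],
  [0.3,0.6,0,0,0,0,0.5],
  [0.15,0.5,0,0,0,0,0.5],
  [0.1,0.36,0,0,0,0,0.5],
  [0,0,0,0,0,0,0.5],
  [0,0,0,0,0,0,0.5],
])

```text
time: 21.08
tool_pos: [644.6, 50.7, 100.4]
tcp_rot: [-179.9, 0.0, 85.2]
ft_force: [0.1, 1.0, -2.1]
finger_gap: 50.7
grip_force: 32.0
```

Run:
```python
from h import *
s=sense();print({k:np.round(v,1) for k,v in s.items()})
im=snapshot("wrist");cv2.imwrite("pics/w5.png",im[:,:,::-1]);snp=s
c=cam("wrist",s)
print(blob("wrist",im,[*s["tool_pos"][:2],s["tool_pos"][2]-12+78],45,90))
go([646.2,50.6,28],85.1)
```

```text
{'time': np.float64(21.1), 'joint_pos': array([-0. , 18.7, 83.9, -0. , 77.4,  4.7]), 'qd': array([-0.1, -0.8,  0.3,  0. , -0.1, -0.1]), 'joint_efforts': array([  0.1, -65.6, -49.2,   0. ,  -0. ,   0. ]), 'tool_pos': array([644.6,  50.7, 100.4]), 'tcp_rot': array([-179.9,    0. ,   85.2]), 'ft_force': array([ 0.1,  1. , -2.1]), 'wrist_torque': array([0. , 0.1, 0. ]), 'grip_force': np.float64(32.0), 'finger_gap': np.float64(50.7)}
((np.int64(319), np.int64(314)), [([229, 248, 180, 152, 22690], [319.0, 332.6])])
shift [0.   0.05 2.42] turn [-0.01  0.    0.03]
```

Run:
```python
from h import *
im=cv2.imread("pics/w5.png");print(im.max(2)[236:262:2,319].tolist(), im.max(2)[236:262:2,312].tolist())
g=im.max(2)
for v in(262,275,290):
    r=np.where(g[v,220:420]<45)[0]+220;print(v,r.min(),r.max())
i=camera_info("wrist")
s=sense();c=cam("wrist",s);Rt=R.from_euler("xyz",s["tcp_rot"],degrees=True)
for dx in(-3,0,3):print(dx,proj(c,Rt.apply([[23+dx,0,-66],[23+dx,0,-62],[23+dx,0,-48],[26+dx,0,-48]])+s["tool_pos"]).round(1).tolist())
```

```text
[106, 110, 111, 109, 163, 162, 154, 164, 17, 24, 22, 22, 21] [104, 110, 108, 102, 124, 167, 158, 161, 48, 25, 18, 26, 20]
262 243 396
275 236 402
290 227 412
-3 [[319.9, 273.2], [319.9, 267.6], [319.8, 250.5], [319.8, 244.6]]
0 [[319.9, 266.5], [319.9, 261.1], [319.8, 244.6], [319.8, 238.5]]
3 [[319.9, 259.7], [319.9, 254.5], [319.8, 238.5], [319.8, 232.3]]
```

apply_moves([
  [0.08,0.04,0.4,0,0,0,0.5],
  [0,0,0.6,0,0,0,0.5],
  [0,0,0.5,0,0,0,0.5],
  [0,0,0.3,0,0,0,0.5],
  [0,0,0.2,0,0,0,0.5],
  [0,0,0.2,0,0,0,0.5],
  [0,0,0.15,0,0,0,0.5],
  [0,0,0,0,0,0,0.5],
])

```text
time: 22.12
tool_pos: [646.4, 53.1, 30.4]
tcp_rot: [-180.0, 0.0, 85.2]
ft_force: [0.0, -0.2, -0.8]
finger_gap: 50.9
grip_force: 32.0
```

apply_moves([
  [0,0,0.1,0,0,0,0.5],
  [0,0,0,0,0,0,0.5],
  [0,0,0,0,0,0,0.5],
])

```text
time: 22.5
tool_pos: [646.6, 53.1, 27.7]
tcp_rot: [180.0, -0.0, 85.2]
ft_force: [0.2, 0.7, -1.4]
finger_gap: 51.3
grip_force: 32.0
```

apply_moves([
  [0,0,0.08,0,0,0,0.5],
  [0,0,0.08,0,0,0,0.5],
  [0,0,0.05,0,0,0,0.5],
  [0,0,0.03,0,0,0,0.5],
  [0,0,0,0,0,0,0.5],
  [0,0,0,0,0,0,0.5],
])

```text
time: 23.25
tool_pos: [646.6, 53.0, 20.5]
tcp_rot: [180.0, -0.0, 85.2]
ft_force: [0.0, -0.1, -1.4]
finger_gap: 51.5
grip_force: 32.0
```

apply_moves([
  [0,0,0.03,0,0,0,0.5],
  [0,0,0,0,0,0,0.5],
])

```text
time: 23.5
tool_pos: [646.5, 53.1, 19.4]
tcp_rot: [-180.0, -0.0, 85.2]
ft_force: [-0.2, 0.3, -2.5]
finger_gap: 50.8
grip_force: 32.0
```

apply_moves([
  [0,0,0.02,0,0,0,0.5],
  [0,0,0,0,0,0,0.5],
])

```text
time: 23.75
tool_pos: [646.5, 53.1, 18.8]
tcp_rot: [-180.0, 0.0, 85.2]
ft_force: [-0.6, 0.0, -1.6]
finger_gap: 50.8
grip_force: 32.0
```

apply_moves([
  [0,0,0.02,0,0,0,0.5],
  [0,0,0,0,0,0,0.5],
])

```text
time: 24.0
tool_pos: [646.6, 53.1, 18.3]
tcp_rot: [180.0, -0.0, 85.2]
ft_force: [0.5, 0.5, -1.5]
finger_gap: 51.3
grip_force: 32.2
```

apply_moves([
  [0,0,0.02,0,0,0,0.5],
  [0,0,0,0,0,0,0.5],
])

```text
time: 24.25
tool_pos: [646.6, 53.0, 18.2]
tcp_rot: [180.0, 0.0, 85.2]
ft_force: [-3.6, -0.6, 5.9]
finger_gap: 51.0
grip_force: 32.6
```

apply_moves([
  [0,0,0,0,0,0,0.8],
  [0,0,0,0,0,0,1],
  [0,0,0,0,0,0,1],
  [0,0,0,0,0,0,1],
  [0,0,-0.6,0,0,0,1],
  [0,0,-1,0,0,0,1],
  [0,0,-1,0,0,0,1],
  [0,-0.3,-1,0,0,0,1],
])

```text
time: 25.25
tool_pos: [638.3, 53.8, 128.4]
tcp_rot: [179.9, -0.0, 85.2]
ft_force: [1.0, 0.4, 0.1]
finger_gap: 85.7
grip_force: 0.0
```

apply_moves([
  [0.7,-0.9,-0.6,0,0,0,1],
  [0.7,-0.9,-0.5,0,0,0,1],
  [0.7,-0.9,0,0,0,0,1],
  [0.7,-0.9,0,0,0,0,1],
  [0.7,-0.9,0,0,0,0,1],
  [0.7,-0.9,0,0,0,0,1],
  [0.7,-0.9,0,0,0,0,1],
  [0.7,-0.8,0,0,0,0,1],
])

```text
time: 26.25
tool_pos: [438.8, 239.8, 160.4]
tcp_rot: [179.9, -0.1, 85.2]
ft_force: [0.8, -1.0, 0.0]
finger_gap: 85.5
grip_force: 0.0
```

apply_moves([
  [0,0,0,0,0,0.94,1],
  [0,0,0,0,0,0.94,1],
  [0,0,0,0,0,0.94,1],
  [0,0,0,0,0,0.95,1],
  [0,0,0,0,0,0,1],
  [0,0,0,0,0,0,1],
])

```text
time: 27.0
tool_pos: [439.6, 239.1, 159.5]
tcp_rot: [180.0, -0.0, 68.0]
ft_force: [0.4, -0.2, -0.4]
finger_gap: 85.5
grip_force: 0.0
```

Run:
```python
from h import *
s=sense();print(s["time"],s["tool_pos"],s["tcp_rot"],np.abs(s["qd"]).max())
im=snapshot("wrist");cv2.imwrite("pics/w6.png",im[:,:,::-1]);c=cam("wrist",s)
h=cv2.cvtColor(im,cv2.COLOR_RGB2HSV)
m=(((h[...,0]<6)|(h[...,0]>174))&(h[...,1]>190)&(h[...,2]>90)).astype(np.uint8)
k,l,st,ce=cv2.connectedComponentsWithStats(m)
i=1+np.argmax(st[1:,4]);print(st[i],ce[i])
ct=max(cv2.findContours((l==i).astype(np.uint8),0,2)[0],key=cv2.contourArea)
ap=cv2.approxPolyDP(ct,4,True)[:,0];print(ap.tolist(),[ray(c,p,74)[:2].round(1).tolist() for p in ap])
# how bright inside along top face vs sides
print("proj model",proj(c,[[440+x*np.cos(.386)+y*np.sin(.386),240-x*np.sin(.386)+y*np.cos(.386),z] for z in(74,30) for x,y in((-24,21),(24,21),(24,-21),(-24,-21))]).round().tolist())
t=snapshot("top");cv2.imwrite("pics/t6.png",t[:,:,::-1])
```

```text
27.0 [439.55586869 239.05137762 159.48401501] [ 1.79956676e+02 -4.37242590e-02  6.80346608e+01] 0.2638803617270466
[ 292  160   54   54 2635] [317.83946869 186.65464896]
[[297, 160], [292, 210], [341, 213], [342, 164]] [[434.4, 278.6], [411.7, 237.6], [452.5, 217.9], [469.5, 260.6]]
proj model [[292.0, 174.0], [347.0, 174.0], [345.0, 218.0], [294.0, 218.0], [296.0, 164.0], [343.0, 164.0], [342.0, 202.0], [297.0, 202.0]]
```

Run:
```python
from h import *
im=cv2.imread("pics/w6.png");
for u in(300,318,336):print(u,[(v,im[v,u].tolist()) for v in range(150,220,3)])
for v in(180,205):print(v,[(u,im[v,u,2]) for u in list(range(288,300))+list(range(338,350))])
```

```text
300 [(150, [55, 102, 165]), (153, [91, 130, 174]), (156, [143, 157, 167]), (159, [89, 100, 149]), (162, [19, 17, 113]), (165, [12, 14, 108]), (168, [13, 17, 120]), (171, [16, 23, 179]), (174, [12, 21, 177]), (177, [3, 14, 176]), (180, [15, 16, 176]), (183, [14, 28, 179]), (186, [23, 27, 179]), (189, [15, 26, 178]), (192, [12, 22, 166]), (195, [12, 22, 163]), (198, [15, 27, 164]), (201, [25, 28, 169]), (204, [19, 20, 165]), (207, [13, 23, 164]), (210, [18, 20, 165]), (213, [63, 119, 186]), (216, [55, 108, 177]), (219, [59, 111, 175])]
318 [(150, [55, 104, 166]), (153, [56, 108, 176]), (156, [139, 155, 160]), (159, [166, 185, 191]), (162, [19, 24, 111]), (165, [7, 16, 111]), (168, [15, 19, 109]), (171, [16, 29, 179]), (174, [7, 15, 178]), (177, [13, 24, 177]), (180, [18, 25, 177]), (183, [14, 29, 177]), (186, [12, 27, 179]), (189, [20, 23, 179]), (192, [18, 19, 165]), (195, [7, 19, 161]), (198, [23, 28, 164]), (201, [15, 19, 163]), (204, [8, 18, 160]), (207, [20, 26, 165]), (210, [12, 20, 164]), (213, [35, 63, 108]), (216, [37, 71, 114]), (219, [43, 78, 123])]
336 [(150, [59, 111, 176]
[... 875 characters left out ...]
.uint8(178)), (343, np.uint8(178)), (344, np.uint8(147)), (345, np.uint8(106)), (346, np.uint8(126)), (347, np.uint8(130)), (348, np.uint8(127)), (349, np.uint8(141))]
205 [(288, np.uint8(181)), (289, np.uint8(190)), (290, np.uint8(185)), (291, np.uint8(157)), (292, np.uint8(169)), (293, np.uint8(166)), (294, np.uint8(162)), (295, np.uint8(168)), (296, np.uint8(167)), (297, np.uint8(167)), (298, np.uint8(162)), (299, np.uint8(165)), (338, np.uint8(174)), (339, np.uint8(176)), (340, np.uint8(177)), (341, np.uint8(177)), (342, np.uint8(151)), (343, np.uint8(111)), (344, np.uint8(128)), (345, np.uint8(131)), (346, np.uint8(124)), (347, np.uint8(128)), (348, np.uint8(125)), (349, np.uint8(128))]
```

Run:
```python
from h import *
s=sense();print(s["tool_pos"],s["tcp_rot"]);c=cam("wrist",s)
r=fit(c,[[-24,21,74],[24,21,74],[24,-21,74],[-24,-21,74]],[(293,169.3),(345.3,170),(341.8,213.8),(291.3,211.3)],[440,240,-22]);print(r)
go([r[0][0],r[0][1],20],90+r[0][2])
```

```text
[439.38305398 238.98990689 159.05301026] [ 1.79982191e+02 -1.71020274e-02  6.80037751e+01]
(array([440.2, 245. , -24.5]), array([-1.5, -1.6,  0.9,  0.1,  1. ,  0.7, -0.4,  1.1]))
shift [ 0.19 -0.05  4.64] turn [ 0.   -0.    0.55]
```

apply_moves([
  [0.12,-0.04,0.5,0,0,0.5,1],
  [0,0,0.9,0,0,0,1],
  [0,0,0.9,0,0,0,1],
  [0,0,0.9,0,0,0,1],
  [0,0,0.8,0,0,0,1],
  [0,0,0.5,0,0,0,1],
  [0,0,0.3,0,0,0,1],
  [0,0,0,0,0,0,1],
], grip_force=45)

```text
time: 28.1
tool_pos: [439.4, 242.7, 14.5]
tcp_rot: [-180.0, 0.0, 65.7]
ft_force: [0.1, 0.0, 0.2]
finger_gap: 85.5
grip_force: 0.0
```

apply_moves([
  [0,0,0,0,0,0,0.45],
  [0,0,0,0,0,0,0.45],
  [0,0,0,0,0,0,0.45],
  [0,0,0,0,0,0,0.45],
  [0,0,0,0,0,0,0.45],
])

```text
time: 28.72
tool_pos: [440.3, 243.1, 15.7]
tcp_rot: [179.9, -0.1, 65.7]
ft_force: [-1.4, -1.0, 5.6]
finger_gap: 47.8
grip_force: 47.4
```

apply_moves([
  [0,0,-0.3,0,0,0,0.45],
  [0,0,-0.7,0,0,0,0.45],
  [0,0,-0.9,0,0,0,0.45],
  [0,0,-0.9,0,0,0,0.45],
  [0,0,-0.3,0,0,0,0.45],
  [0,0,0,0,0,0,0.45],
  [0,0,0,0,0,0,0.45],
])

```text
time: 29.6
tool_pos: [438.6, 242.3, 106.2]
tcp_rot: [-179.9, 0.1, 65.7]
ft_force: [0.7, -0.6, -4.2]
finger_gap: 47.7
grip_force: 47.2
```

Run:
```python
from h import *
s=sense();print(s["time"],s["tool_pos"],s["tcp_rot"],np.abs(s["qd"]).max())
im=snapshot("wrist")[:,:,::-1];cv2.imwrite("pics/w7.png",im);c=cam("wrist",s)
g=im[...,2].astype(int)-im[...,1]
for u in(295,320,345):print(u,[(v,*im[v,u,1:].tolist()) for v in range(215,285,3)])
Rt=R.from_euler("xyz",s["tcp_rot"],degrees=True)
for dx in(-3,0,3):print(dx,[proj(c,Rt.apply([[21+dx,y,z] for y in(-24,24)])+s["tool_pos"]).round(1).tolist() for z in(-60,-16)])
for v in(255,262,270):
    r=np.where(g[v,230:410]>60)[0]+230;print(v,r.min(),r.max())
```

```text
29.6 [438.57421951 242.33907143 106.20127389] [-1.79910258e+02  9.98258064e-02  6.56518456e+01] 0.37217510997473807
295 [(215, 148, 158), (218, 78, 132), (221, 5, 110), (224, 6, 108), (227, 15, 111), (230, 17, 114), (233, 6, 110), (236, 14, 113), (239, 15, 113), (242, 24, 114), (245, 1, 109), (248, 13, 112), (251, 16, 113), (254, 7, 109), (257, 18, 164), (260, 12, 156), (263, 19, 155), (266, 18, 156), (269, 17, 147), (272, 19, 144), (275, 13, 143), (278, 22, 144), (281, 14, 144), (284, 13, 142)]
320 [(215, 148, 159), (218, 81, 129), (221, 18, 112), (224, 10, 108), (227, 13, 110), (230, 20, 113), (233, 20, 109), (236, 18, 113), (239, 21, 115), (242, 0, 108), (245, 14, 110), (248, 13, 114), (251, 13, 111), (254, 11, 112), (257, 30, 168), (260, 14, 156), (263, 16, 157), (266, 16, 157), (269, 18, 156), (272, 27, 159), (275, 22, 147), (278, 21, 160), (281, 27, 169), (284, 31, 171)]
345 [(215, 155, 163), (218, 110, 147), (221, 12, 111), (224, 25, 115), (227, 18, 111), (230, 13, 111), (233, 19, 115), (236, 17, 110), (239, 0, 111), (242, 17, 112), (245, 23, 113), (248, 0, 109), (251, 15, 111), (254, 0, 108), (257, 19, 156), (260, 10, 157), (263, 29, 160), (266, 21, 159), (269, 13, 153), (272, 23, 157), (275, 15, 163), (278, 15, 164), (281, 25, 168), (284, 25, 167)]
-3 [[[261.5, 269.1], [378.0, 269.0]], [[276.5, 225.3], [362.8, 225.3]]]
0 [[[261.0, 262.7], [378.5, 262.7]], [[276.2, 220.4], [363.0, 220.3]]]
3 [[[260.5, 256.2], [379.0, 256.2]], [[275.9, 215.3], [363.3, 215.3]]]
255 230 409
262 230 409
270 230 409
```

Run:
```python
from h import *
im=cv2.imread("pics/t6.png");c=cam("top")
a=np.radians(-4.9)
def inv(p):d=p[:2]-np.array([643,12.7]);return np.round([np.cos(a)*d[0]+np.sin(a)*d[1],-np.sin(a)*d[0]+np.cos(a)*d[1]],1)
for t in(40,50,60):
    u,bl=blob("top",im,[646,51,84],t,14);print(t,u,bl,[inv(ray(c,b[1],84)) for b in bl if b[0][4]>50])
g=im.max(2);v0=int(u[1])
print(v0,u[0]); 
for v in range(v0-2,v0+4,2):print(v,g[v,290:395].tolist())
print("ends",proj(c,[[643-np.sin(a)*y,12.7+np.cos(a)*y,z] for y,z in((118,32),(111,32),(64,84),(12,84),(9,66),(-111,66),(-118,32))]).round(1).tolist())
```

```text
40 (np.int64(327), np.int64(167)) [] []
50 (np.int64(327), np.int64(167)) [] []
60 (np.int64(327), np.int64(167)) [] []
167 327
165 [158, 159, 159, 158, 159, 158, 160, 157, 151, 144, 144, 141, 127, 113, 103, 101, 111, 120, 120, 115, 114, 112, 132, 143, 145, 145, 143, 142, 143, 136, 123, 91, 68, 65, 64, 61, 59, 62, 63, 61, 57, 60, 62, 62, 63, 74, 87, 96, 90, 92, 102, 111, 110, 111, 114, 112, 111, 113, 113, 112, 112, 114, 110, 114, 107, 112, 110, 112, 111, 115, 110, 109, 113, 110, 111, 114, 114, 113, 111, 113, 112, 115, 114, 111, 115, 112, 109, 111, 112, 96, 92, 102, 111, 115, 120, 121, 122, 130, 144, 155, 159, 161, 157, 159, 159]
167 [160, 160, 158, 162, 159, 160, 158, 155, 148, 147, 147, 143, 130, 114, 97, 107, 118, 129, 129, 125, 131, 138, 153, 156, 155, 153, 154, 154, 151, 143, 119, 85, 67, 62, 63, 62, 62, 61, 59, 63, 60, 61, 58, 64, 63, 75, 99, 100, 92, 91, 103, 109, 112, 113, 112, 113, 112, 115, 108, 112, 112, 111, 112, 111, 112, 113, 111, 113, 112, 112, 112, 109, 112, 112, 113, 113, 110, 109, 111, 116, 112, 111, 111, 110, 111, 112, 111, 112, 107, 93, 92, 107, 117, 117, 120, 122, 122, 130, 130, 129, 136, 141, 144, 146, 151]
169 [160, 160, 160, 159, 161, 159, 160, 152, 149, 149, 145, 144, 128, 114, 97, 115, 129, 133, 133, 135, 141, 163, 172, 167, 164, 162, 162, 160, 161, 153, 126, 92, 65, 58, 62, 62, 62, 62, 62, 62, 63, 64, 60, 61, 60, 76, 104, 110, 98, 92, 104, 107, 110, 112, 112, 112, 109, 111, 111, 113, 113, 112, 113, 111, 115, 114, 112, 114, 113, 112, 111, 111, 110, 112, 112, 113, 113, 110, 114, 110, 113, 112, 107, 112, 110, 114, 111, 110, 110, 97, 94, 106, 114, 121, 118, 117, 119, 116, 119, 115, 119, 115, 117, 124, 143]
ends [[301.3, 168.4], [303.6, 168.5], [318.6, 166.4], [336.6, 167.7], [337.6, 168.9], [378.6, 171.8], [379.8, 173.9]]
```

```bash
python3 -c "
from h import *
print(sense()['tool_pos']);go([650.3,97.9,106],85.1)"
```

```text
[438.5328466  242.31589406 106.12950592]
shift [-1.48  8.42 -0.01] turn [-0.03  0.02 -4.24]
```

apply_moves([
  [-0.1,0.5,0,0,0,0,0.45],
  [-0.16,0.9,0,0,0,0,0.45],
  [-0.16,0.9,0,0,0,0,0.45],
  [-0.16,0.9,0,0,0,0,0.45],
  [-0.16,0.9,0,0,0,0,0.45],
  [-0.16,0.9,0,0,0,0,0.45],
  [-0.16,0.9,0,0,0,0,0.45],
  [-0.16,0.9,0,0,0,0,0.45],
])

```text
time: 30.65
tool_pos: [611.2, 123.7, 106.7]
tcp_rot: [-180.0, 0.0, 65.6]
ft_force: [-0.8, 0.1, -3.5]
finger_gap: 47.5
grip_force: 47.2
```

apply_moves([
  [-0.16,0.9,0,0,0,0,0.45],
  [-0.1,0.67,0,0,0,0,0.45],
  [0,0,0,0,0,-0.9,0.45],
  [0,0,0,0,0,-0.9,0.45],
  [0,0,0,0,0,-0.9,0.45],
  [0,0,0,0,0,-0.9,0.45],
  [0,0,0,0,0,-0.64,0.45],
  [0,0,0,0,0,0,0.45],
])

```text
time: 31.65
tool_pos: [650.0, 97.9, 106.7]
tcp_rot: [-179.9, 0.0, 85.0]
ft_force: [-0.7, 0.5, -3.1]
finger_gap: 47.4
grip_force: 47.6
```

apply_moves([
  [0,0,0.4,0,0,0,0.45],
  [0,0,0.6,0,0,0,0.45],
  [0,0,0.3,0,0,0,0.45],
  [0,0,0,0,0,0,0.45],
  [0,0,0,0,0,0,0.45],
  [0,0,0,0,0,0,0.45],
])

```text
time: 32.4
tool_pos: [650.7, 98.8, 69.6]
tcp_rot: [179.9, -0.0, 85.1]
ft_force: [-0.7, 0.2, -3.2]
finger_gap: 47.2
grip_force: 47.6
```

Run:
```python
from h import *
s=sense();print(s["time"],s["tool_pos"],s["tcp_rot"],np.abs(s["qd"]).max())
im=snapshot("wrist")[:,:,::-1];cv2.imwrite("pics/w8.png",im);c=cam("wrist",s)
go([650.3,97.9,60],85.1)
a=np.radians(-4.9)
pt=lambda x,y,z:[643+np.cos(a)*x-np.sin(a)*y,12.7+np.sin(a)*x+np.cos(a)*y,z]
print("endwall rim inner/outer, floor edge",proj(c,[pt(0,111,32),pt(0,118,32),pt(0,118,0)]).round(1).tolist())
print("inner rim L/R",proj(c,[pt(-28.5,111,32),pt(28.5,111,32),pt(-35.5,118,32),pt(35.5,118,32)]).round(1).tolist())
print("rouge near bottom",proj(c,[[*(s["tool_pos"][:2]+[0,21+d]),s["tool_pos"][2]-14.7] for d in(0,2)]).round(1).tolist())
for u in(310,320,330):print(u,[(v,*im[v,u].tolist()) for v in range(140,232,2)])
v=185;print([(u,*im[v,u].tolist()) for u in range(250,400,3)])
```

```text
32.4 [650.65132612  98.84374669  69.62266462] [ 1.79914868e+02 -1.26317355e-02  8.50840651e+01] 0.025820462234086825
shift [-0.03 -0.01  0.32] turn [ 0.02 -0.   -0.  ]
endwall rim inner/outer, floor edge [[319.2, 186.9], [319.2, 177.5], [319.1, 167.7]]
inner rim L/R [[279.8, 186.9], [358.5, 186.9], [269.6, 177.5], [368.7, 177.5]]
rouge near bottom [[316.9, 202.1], [316.6, 199.2]]
310 [(140, 61, 112, 178), (142, 56, 108, 176), (144, 62, 111, 176), (146, 58, 109, 176), (148, 55, 101, 160), (150, 55, 98, 157), (152, 55, 100, 158), (154, 55, 98, 156), (156, 53, 94, 153), (158, 51, 96, 156), (160, 50, 98, 156), (162, 51, 98, 155), (164, 50, 89, 146), (166, 47, 90, 143), (168, 58, 90, 132), (170, 17, 35, 63), (172, 21, 36, 66), (174, 20, 34, 60), (176, 29, 40, 75), (178, 32, 57, 99), (180, 34, 57, 101), (182, 29, 53, 92), (184, 31, 44, 85), (186, 25, 43, 80), (188, 66, 99, 126), (190, 68, 101, 125), (192, 68, 99, 127), (194, 70, 101, 127), (196, 68, 102, 127), (198, 70, 101, 128), (200, 141, 160, 167), (202, 139, 156, 162), (204, 143, 159, 168), (206, 141, 160, 169), (208, 142, 157, 167), 
[... 2398 characters left out ...]
2, 43, 64, 106), (295, 38, 58, 107), (298, 33, 56, 101), (301, 26, 43, 86), (304, 33, 50, 89), (307, 35, 54, 92), (310, 23, 45, 84), (313, 31, 49, 90), (316, 34, 50, 90), (319, 37, 51, 89), (322, 35, 48, 89), (325, 30, 49, 87), (328, 35, 53, 97), (331, 35, 53, 91), (334, 33, 50, 91), (337, 40, 56, 102), (340, 39, 58, 97), (343, 32, 52, 93), (346, 30, 53, 93), (349, 36, 57, 98), (352, 37, 52, 95), (355, 33, 57, 99), (358, 34, 59, 99), (361, 16, 28, 56), (364, 38, 57, 94), (367, 36, 52, 94), (370, 36, 61, 94), (373, 47, 92, 155), (376, 54, 98, 156), (379, 58, 108, 174), (382, 54, 102, 160), (385, 62, 110, 172), (388, 60, 109, 173), (391, 60, 109, 177), (394, 62, 115, 183), (397, 56, 107, 170)]
```

Run:
```python
import cv2,numpy as np
im=cv2.imread("pics/w8.png")
for v in(202,206):
    r=np.where(im[v,200:450,0]>115)[0]+200;print(v,r.min(),r.max(),len(r))
for v in(180,182,184):
    r=np.where(im[v,240:400,2]<125)[0]+240;print(v,r.min(),r.max())
```

```text
202 283 356 74
206 281 357 77
180 273 370
182 274 370
184 273 370
```

apply_moves([
  [-0.035,0.05,0.3,0,0,0,0.45],
  [0,0,0.4,0,0,0,0.45],
  [0,0,0.2,0,0,0,0.45],
  [0,0,0.15,0,0,0,0.45],
  [0,0,0.15,0,0,0,0.45],
  [0,0,0.1,0,0,0,0.45],
  [0,0,0,0,0,0,0.45],
  [0,0,0,0,0,0,0.45],
])

```text
time: 33.45
tool_pos: [651.6, 97.6, 30.0]
tcp_rot: [180.0, -0.0, 85.1]
ft_force: [-0.2, -0.4, -3.2]
finger_gap: 47.8
grip_force: 47.6
```

apply_moves([
  [0,0,0.08,0,0,0,0.45],
  [0,0,0.05,0,0,0,0.45],
  [0,0,0.03,0,0,0,0.45],
  [0,0,0,0,0,0,0.45],
  [0,0,0,0,0,0,0.45],
])

```text
time: 34.08
tool_pos: [651.4, 97.6, 24.9]
tcp_rot: [180.0, 0.0, 85.1]
ft_force: [0.4, -0.2, -3.3]
finger_gap: 47.2
grip_force: 47.6
```

apply_moves([
  [0,0,0.03,0,0,0,0.45],
  [0,0,0,0,0,0,0.45],
])

```text
time: 34.33
tool_pos: [651.3, 97.6, 23.9]
tcp_rot: [-180.0, 0.0, 85.1]
ft_force: [0.4, -0.4, -3.3]
finger_gap: 47.7
grip_force: 47.6
```

apply_moves([
  [0,0,0.02,0,0,0,0.45],
  [0,0,0,0,0,0,0.45],
])

```text
time: 34.58
tool_pos: [651.4, 97.6, 23.3]
tcp_rot: [-180.0, 0.0, 85.1]
ft_force: [-1.1, 0.6, -3.1]
finger_gap: 47.6
grip_force: 47.6
```

apply_moves([
  [0,0,0.03,0,0,0,0.45],
  [0,0,0,0,0,0,0.45],
])

```text
time: 34.83
tool_pos: [651.3, 97.6, 22.4]
tcp_rot: [-180.0, 0.0, 85.1]
ft_force: [0.3, -1.1, -3.0]
finger_gap: 47.6
grip_force: 47.6
```

apply_moves([
  [0,0,0.02,0,0,0,0.45],
  [0,0,0,0,0,0,0.45],
])

```text
time: 35.08
tool_pos: [651.4, 97.6, 21.8]
tcp_rot: [-180.0, 0.0, 85.1]
ft_force: [-0.8, -0.2, -2.5]
finger_gap: 47.3
grip_force: 47.6
```

apply_moves([
  [0,0,0.02,0,0,0,0.45],
  [0,0,0,0,0,0,0.45],
])

```text
time: 35.33
tool_pos: [651.5, 97.6, 21.8]
tcp_rot: [180.0, 0.0, 85.1]
ft_force: [-2.9, -0.3, 1.6]
finger_gap: 47.2
grip_force: 48.0
```

apply_moves([
  [0,0,0,0,0,0,0.8],
  [0,0,0,0,0,0,1],
  [0,0,0,0,0,0,1],
  [0,0,0,0,0,0,1],
  [0,0,-0.6,0,0,0,1],
  [0,0,-1,0,0,0,1],
  [0,0,-1,0,0,0,1],
  [0,0,-1,0,0,0,1],
])

```text
time: 36.33
tool_pos: [651.8, 97.6, 132.0]
tcp_rot: [179.9, -0.0, 85.1]
ft_force: [-0.1, -0.3, -0.5]
finger_gap: 85.0
grip_force: 0.0
```

apply_moves([
  [0,-1,-1,0,0,0,1],
  [0,-1,-1,0,0,0,1],
  [0,-1,-1,0,0,0,1],
  [0,-1,-1,0,0,0,1],
  [0,-1,-1,0,0,0,1],
  [0,-0.6,-0.4,0,0,0,1],
  [0,0,0,0,0,0,1],
  [0,0,0,0,0,0,1],
])

```text
time: 37.33
tool_pos: [484.3, 111.9, 291.4]
tcp_rot: [180.0, -0.0, 85.1]
ft_force: [-0.1, -0.3, -0.4]
finger_gap: 85.5
grip_force: 0.0
```

Run:
```python
from h import *
s=sense();print(s["time"],s["tool_pos"],s["tcp_rot"])
w=cam("wrist",s);W=snapshot("wrist");S=snapshot("side");T=snapshot("top")
a=np.radians(-4.9)
pt=lambda x,y,z:[643+np.cos(a)*x-np.sin(a)*y,12.7+np.sin(a)*x+np.cos(a)*y,z]
def inv(p):d=p[:2]-np.array([643,12.7]);return np.round([np.cos(a)*d[0]+np.sin(a)*d[1],-np.sin(a)*d[0]+np.cos(a)*d[1]],1)
for n,im in(("wrist",W),("side",S),("top",T)):
    cv2.imwrite(f"pics/{n}9.png",im[:,:,::-1]);c=cam(n,s)
    h=cv2.cvtColor(im,cv2.COLOR_RGB2HSV)
    red=((h[...,0]<6)|(h[...,0]>174))&(h[...,1]>190)&(h[...,2]>(140 if n!="side" else 60))
    dark=im.max(2)<(45 if n!="top" else 68)
    for nm,m,P in(("rouge",red,pt(0,87,80)),("cap",dark,pt(0,37,84))):
        u=proj(c,[P])[0];m=m.astype(np.uint8)
        k,l,st,ce=cv2.connectedComponentsWithStats(m)
        i=1+np.argmin([np.hypot(*(q-u))+(99 if z[4]<40 else 0) for q,z in zip(ce[1:],st[1:])])
        print(n,nm,"exp",u.round(1),st[i].tolist(),ce[i].round(1),"till xy",inv(ray(c,ce[i],80 if nm=="rouge" else 84)))
```

```text
37.325 [484.30130469 111.91130097 291.3685198 ] [ 1.79968097e+02 -1.01027921e-03  8.50836089e+01]
wrist rouge exp [445.9 166. ] [427, 151, 40, 30, 1055] [446.2 165.4] till xy [ 0.2 87.8]
wrist cap exp [441.9 202.8] [419, 184, 39, 34, 971] [439.1 200.4] till xy [-4.3 40.5]
side rouge exp [347.9 160.5] [339, 156, 19, 20, 215] [347.2 162.9] till xy [-3.9 77.8]
side cap exp [351.7 172.1] [344, 168, 16, 14, 171] [352.1 174.5] till xy [-0.9 27.7]
top rouge exp [310.8 166.1] [306, 159, 13, 6, 41] [310.2 160.8] till xy [15.7 89.9]
top cap exp [327.9 167.1] [323, 161, 12, 14, 132] [328.7 166.9] till xy [ 0.6 34.8]
```

```bash
python3 -c "
from bench import hand_in;print(hand_in())"
```

```text
the job is handed in; nothing more can be done
None
```

I packed the oilstone, then the jar, then the rouge bar in one row in the till and handed the job in at about 37 s. Each was lowered until the force reading showed it touch the floor, and a last camera check put the jar and rouge where expected. I didn't re-measure the stone or the bystanders at the end.

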